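Feed the finds tray past the sprung gate of the photo station

ROBOT

A 7-joint arm with a two-finger parallel gripper is mounted at the origin on the work surface. World frame = base frame: x ahead of the robot, y to its left, z up, the work surface at z = 0. Lengths are in m, angles in degrees, forces in N, time in s.
With the tool pointing down it reaches from about 0.425 to 0.925 m from the base axis. Payload 6.8 kg.
Tool frame: the origin (TCP) lies at the very end of the fingers, on their centre line; the grasp point (between the pads) lies 19 mm behind it; z points along the fingers, x is the direction in which the jaws open and shut, and the axes are right-handed (so a half turn about z gives the same grasp; the last joint's range is limited). The gripper opens to 88 mm and grips with 3 to 60 N. Pads are 20 mm wide; open, the fingers measure 115 mm over their backs; the gripper's body (75 mm by 178 mm) begins 61 mm behind the grasp point.
Start: joints at [-72.37, 27.33, 1.283, 89.118, -0.659, 63.558, -4.761], TCP at [0.273, 0.618, 0.223] pointing down, gripper open.
Joint ranges: [-169.35, 169.35], [-19.33, 120.38], [-80.79, 83.38], [13.8, 139.57], [-78.32, 258.32], [9.67, 109.79], [-169.56, 169.56]. Speed limits (degrees/s): [136.94, 136.94, 180, 180, 180, 180, 180].

INTERFACE

Orientations are given as a 3x3 rotation matrix whose columns are the frame's x, y, z axes.
In Python, from workcell import env gives the robot as it stands. The module is installed in compiled form; this text tells all that it offers.
- The arm moves only by the shell command python3 -m jog 'ROWS' [FORCE]. ROWS is JSON, a list that holds one entry, the list of rows, each a list of 7 numbers: the turn, a rotation vector about the tool's x, y, z in degrees, then the shift along the tool's x, y, z in mm, then the closure, from 0 (fully open) to 1 (shut). In form: [[[ax, ay, az, x, y, z, jaw], ...]]. A call has exactly 8 rows; each row shifts and turns the commanded pose from where the row before left it, along the tool's axes as they then stand; what a row does not reach is not made up. A row lasts 1/10 s, in which the tool goes at most 50 mm and 8.59 degrees, less where a joint would pass 70% of its speed; a pose out of reach is approached as far as the arm can. A call is refused whole if a number of a shift passes 50 or a number of a turn 8.59, either way. A call with a gripper value outside its range is refused whole. The fingers move at their own pace and stop on an object; FORCE is the grip in N (left out, the last holds). Time passes only in rows, so rows that do not move let the fingers close, or fill a call up. It gives the time, the measured TCP pose, the force and the opening at its end, in the units of the state.
- env.observe(): the state, without advancing time (a new reading comes with each control period).
- env.read_camera(name): name is "scene" or "side" or "wrist"; returns a dict with "img" (384x512x3 uint8, red, green, blue), "fx", "fy", "cx", "cy" (pixels), "dist_coeffs" ([k1, k2, p1, p2, k3] as OpenCV has them; the pictures are not rectified), "rvec" (rotation vector, rad) and "tvec" (3), from world to camera coordinates, as OpenCV has them. Camera axes: x right, y down, z forward; pixel columns grow to the right and rows downward; lengths in m; the calibration is good to about 2 mm. A picture is of the moment at which its call begins. There is no depth.
- env.finish_job(): hands the job in, once; it reports no verdict.
The state is a dict: "clock": time; "joints": joint angles; "joint_velocities": joint speeds; "joint_efforts": joint torques, N m; "tcp_pos": TCP position; "ee_rot": TCP orientation; "ft_force": force on the tool from outside, world axes, zero at the start; "wrist_torque": the same for the moment, N m; "grip_width": finger opening in m.
Only numpy, scipy, OpenCV 4.12 (cv2) and the standard library are available. Lean on these libraries where they do the work, as an engineer would, in place of code of your own. Each camera call takes 0.05 s, during which the arm holds its last target. There are 200 camera calls.

TASK

Press the yellow paddle beside the chute down with one fingertip to hold the red gate up, and while holding it push the finds tray by its orange tab with another finger along the chute, under the gate, until the tray is fully home against the end stop. Never let the gate touch the tray, do not lift or tip the tray, and leave the dropper bottle, sharpener and rock alone. Then let go and move clear, so that the gate drops shut behind the tray body.

Things in the scene. Friction and masses are not known exactly. Their poses are not given: they have to be found in the camera images.
- chute: White chute with blue side rails, fixed to the table at various places and yaws. Origin: on the table under the gate, on the chute's centre line; x = direction in which the tray is pushed, y left of that, z up. Floor top at z = 6 mm. Rails at y = +/-38 to 44 mm, x = -240 to +105 mm, top z = 25 mm. All 'chute' coordinates below are in this frame, in mm.
- stop (a point): Middle of the foot of the blue end stop's face (chute x = 95, y = 0, z = 6). The stop is 40 mm high. Beyond it, at chute x = 115 to 185, stands a black camera on a short column, up to z = 110 mm.
- gate (a joint): Angle of the red gate, rad: 0 = shut, 0.785 = fully up (stop). Shut, its blade (4 mm thick) hangs across the chute at chute x = 0, y = -4 to 36, z = 18 to 56. Above 0.65 it clears the tray body. Fully up, its top is 115 mm above the table. A spring shuts it by itself; pressing the paddle takes 2 to 7 N. The tray cannot push it open.
- shaft (a point): Middle of the gate's steel shaft, its hinge: 8 mm thick, along chute x from -240 to 6, at y = -50, z = 52. Two fixed aluminium posts (8 x 12 mm, to z = 58) carry it at chute x = -232 and -12. The shaft and posts pass between a finger on the paddle and a finger behind the tab, which can be at equal height.
- paddle (a point): Middle of the top face of the yellow paddle, 210 x 50 x 4 mm, chute x = -238 to -28; it turns with the gate. Gate shut: it slopes up and outwards at 45 degrees, inner edge y = -73, z = 52, outer edge y = -108, z = 87. Gate fully up: level, top z = 36, y = -66 to -116. A fingertip at y = -95 presses it well and may slide along it in x while pressing.
- tray: White tray with four stones fixed in it, 0.2 to 0.4 kg, loose, sliding on the chute floor, 3 mm play each side. Origin: under the centre of its body (80 long in x, 70 wide, 28 mm high); x axis as the chute's. A tongue 36 wide, 6 thick runs back to the tab. Starts behind the shut gate. Home, its origin is at chute x = 55 and the gate shuts over the tongue without touching.
- tab (a point): Centre of the rear (pushed) face of the tray's upright orange push tab: tab 6 mm thick, 56 mm wide in y, its top 52 mm above the tray's underside (chute z = 58). This point is 110 mm behind the tray's origin and 27 mm above its underside.
- dropper: Bystander: amber dropper bottle with a blue cap, 28 mm wide, 75 mm high, standing; origin at the centre of its underside. Leave it.
- sharpener: Bystander: green pencil sharpener, 36 mm wide, 48 mm high, standing; origin at the centre of its underside. Leave it.
- rock: Bystander: brown rock sample, about 60 x 45 x 50 mm; origin at the centre of its underside. Leave it.
Things that resemble listed ones, but are neither listed nor needed, are in the scene too. Several things have the shape of the tray; the one meant has the colours described above.

How it is judged (in metres and radians):
On the way, in this order (a step that is already met when the one before it is completed fails the run):
1. a finger holds the paddle down and the gate up while the tray is still behind it (value of joint gate above 0.55 rad and contact force between the fingers and gate above 0.3 N and x of tray in the frame of chute below -0.041 m), for 0.2 s.
2. the tray is under the gate, which a finger still holds up (value of joint gate above 0.55 rad and contact force between the fingers and gate above 0.3 N and x of tray in the frame of chute between -0.025 and 0.035 m), for 0.1 s.
At the end, for the whole second after the job is handed in: The tray lies flat in the chute within 5 mm of the end stop, at rest, and the gate has dropped shut (within 0.06 rad) behind its body (x of tray in the frame of chute between 0.05 and 0.06 m and z of tray in the frame of chute below 0.01 m and angle between tray's own z axis and vertical below 0.08 rad and value of joint gate below 0.06 rad and linear speed of tray below 0.01 m/s); the robot touches nothing.
It fails at once if the gate touches the tray (contact force between gate and tray above 0.2 N).
It fails at once if the tray is lifted or tipped (z of tray in the frame of chute above 0.016 m or angle between tray's own z axis and vertical above 0.15 rad).
It fails at once if a bystander is displaced (distance of any of dropper, sharpener, rock from where it was at the start of the episode above 0.015 m).
It also fails if it takes over 48 s, if anything falls off the work surface, if the arm or the gripper's body presses on something with over 40 N, if the wrist force passes 120 N, or if a joint passes its speed limit or range.

## Working session

There is one attempt and no reset: what is moved stays moved. The work goes in short steps, Python scripts to look and compute and a shell command to move; the robot and the scene stay as the last step left them, time stands still between calls to the robot, and variables do not carry over. Pictures are saved under pics/ and viewed, about 8 in all and at most 12, crops included, and the job is handed in when it is done.

```bash
mkdir -p pics; ls
python3 - <<'E'
from workcell import env
import cv2,pickle
o=env.observe(); print(o)
d={}
for n in("scene","side","wrist"):
    d[n]=env.read_camera(n); 
    c=d[n]; print(n,c['fx'],c['rvec'],c['tvec'],c['dist_coeffs'])
pickle.dump(d,open('c0.pkl','wb'))
import numpy as np
im=np.hstack([d['scene']['img'],d['side']['img']])[:,:,::-1]
cv2.imwrite('pics/a1.png',cv2.resize(d['scene']['img'][:,:,::-1],(800,600)));cv2.imwrite('pics/a2.png',cv2.resize(d['side']['img'][:,:,::-1],(800,600)))
E
```

```text
pics
{'clock': 0.0, 'joints': array([-72.37116088,  27.3738014 ,   1.28211602,  89.17781535,
        -0.6587303 ,  63.55694713,  -4.76038749]), 'joint_velocities': array([-0.04146314, -0.12474298,  0.03492091, -0.09696276,  0.04331432,
       -0.0409456 ,  0.02228165]), 'joint_efforts': array([ 9.18643491e-04, -5.82851565e+01,  1.53544944e+00, -2.72591794e+01,
       -5.42769616e-02,  1.70343270e-02,  1.41080800e-04]), 'tcp_pos': array([0.27243139, 0.61693045, 0.22170944]), 'ee_rot': array([[ 4.03899410e-01,  9.14803223e-01, -5.73834870e-04],
       [ 9.14801711e-01, -4.03899790e-01, -1.67030913e-03],
       [-1.75977596e-03,  1.49691751e-04, -9.99998440e-01]]), 'ft_force': array([-0.24767962, -0.2835278 , -0.45103921]), 'wrist_torque': array([-0.01409682, -0.01573552,  0.00031732]), 'grip_width': 0.08791515487907489}
scene 361.50135001259963 [ 2.06630381  1.77253158 -0.44333889] [-0.09653089 -0.41672493  1.1273474 ] [-0.08677449  0.          0.          0.          0.        ]
side 396.540194874618 [ 0.24444972 -2.67374092  1.44636937] [0.50605605 0.13260179 0.82823455] [-0.11099767  0.          0.          0.          0.        ]
wrist 337.9094751977685 [-2.44325969 -1.59149213 -0.20778875] [-0.67228665 -0.03066429  0.3887739 ] [-0.0706231  0.         0.         0.         0.       ]
```

View pics/a1.png

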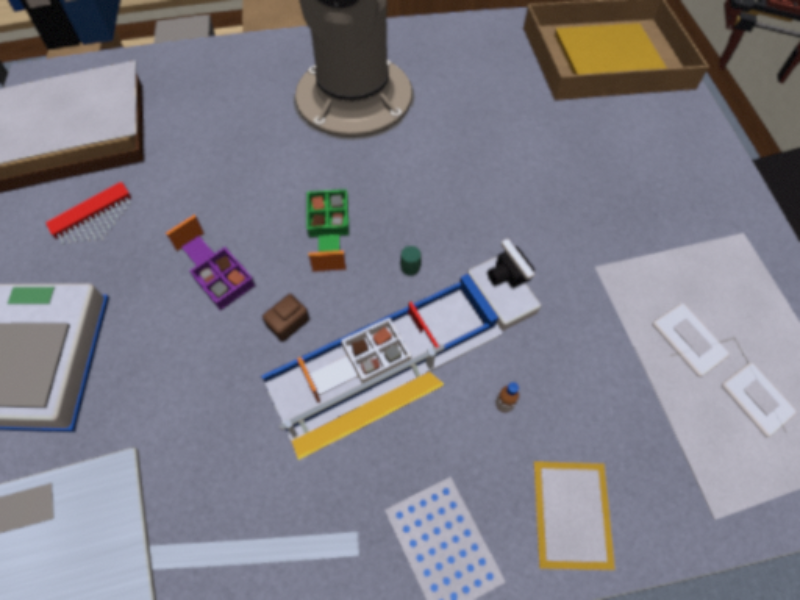

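View pics/a2.png

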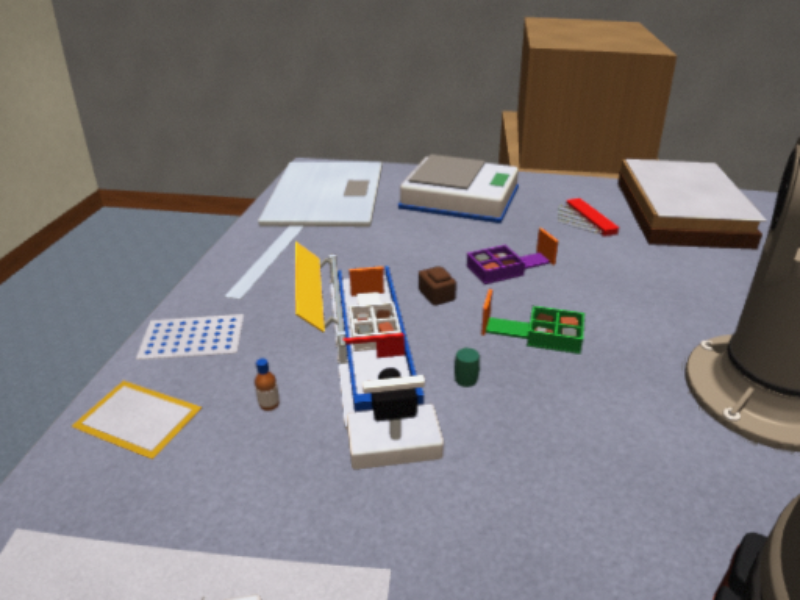

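Scene view: the chute runs from (275,400) at the rear to (520,290) at the camera end. The paddle is at (295,445)-(440,380), the tab at (308,378) and the gate at (423,325). The rock is at (286,316), the sharpener at (411,260) and the dropper at (509,397). The side view agrees.

I'll zoom in to pick corners.

Run:
```python
import pickle,cv2,numpy as np
d=pickle.load(open('c0.pkl','rb'))
a=d['scene']['img'][145:305,155:355,::-1]; b=d['side']['img'][145:305,175:305,::-1]
A=cv2.resize(a,None,fx=4,fy=3.75*4/3.75,interpolation=cv2.INTER_CUBIC)
A=cv2.resize(a,(800,640),interpolation=cv2.INTER_CUBIC)[:600]
cv2.imwrite('pics/b1.png',A)
```

```text
(no output)
```

View pics/b1.png

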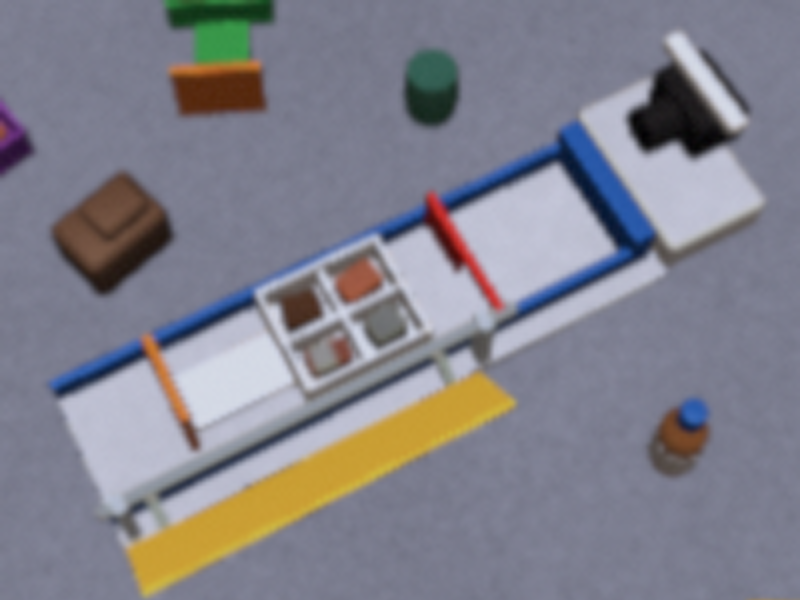

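```bash
cat > h.py <<'E'
import cv2,numpy as np
def ray(c,uv,z):
    K=np.array([[c['fx'],0,c['cx']],[0,c['fy'],c['cy']],[0,0,1.]])
    p=cv2.undistortPoints(np.array([[uv]],float),K,np.array(c['dist_coeffs'])).ravel()
    R,_=cv2.Rodrigues(np.array(c['rvec'])); t=np.array(c['tvec'])
    o=-R.T@t; v=R.T@np.array([p[0],p[1],1.]); return o+v*(z-o[2])/v[2]
def proj(c,P):
    K=np.array([[c['fx'],0,c['cx']],[0,c['fy'],c['cy']],[0,0,1.]])
    return cv2.projectPoints(np.array(P,float).reshape(-1,3),np.array(c['rvec']),np.array(c['tvec']),K,np.array(c['dist_coeffs']))[0].reshape(-1,2)
E
python3 - <<'E'
import pickle,numpy as np
from h import *
d=pickle.load(open('c0.pkl','rb'));s=d['scene']
f=lambda u,v,z:ray(s,(155+u/4-.4,145+v/4-.4),z/1000)
L=[('por',146,597,87,-238,-108),('pof',515,402,87,-28,-108),('pir',128,548,52,-238,-73),('rail',50,384,25,-240,44),('stL',560,132,46,95,44),('stR',632,248,46,95,-44)]
W=np.array([f(*l[1:4])[:2] for l in L]);C=np.array([l[4:] for l in L])/1000
wm,cm=W.mean(0),C.mean(0);a=C-cm;b=W-wm
th=np.arctan2((a[:,0]*b[:,1]-a[:,1]*b[:,0]).sum(),(a*b).sum())
R=np.array([[np.cos(th),-np.sin(th)],[np.sin(th),np.cos(th)]]);o=wm-R@cm
print('yaw',np.degrees(th),'o',o);print(np.round((W-(C@R.T+o))@R*1000,1))
for n,u,v,z in [('tabL',145,335,58),('tabR',190,432,58),('rl',255,292,34),('fl',380,236,34),('fr',432,330,34),('rr',308,392,34),('rock',115,235,25),('sharp',432,70,48),('drop',693,412,75),('gateT',432,195,56),('gateB',498,303,56)]:
    p=f(u,v,z)[:2];print(n,np.round(p,3),np.round((p-o)@R*1000,1))
np.savez('ch.npz',o=o,th=th)
q=[list(R@np.array([x,y])/1+o)+[z] for x,y,z in [(-.238,-.108,.087),(-.028,-.108,.087),(-.24,.044,.025),(.095,-.044,.046)]]
print('side px x1.5625',proj(d['side'],q)*1.5625)
E
```

```text
yaw 109.23615984000898 o [0.55113176 0.04084506]
[[ 2.4 -1.1]
 [ 0.6  2.3]
 [ 2.8  1.3]
 [ 1.3 -0.1]
 [-1.9 -2. ]
 [-5.3 -0.4]]
tabL [ 0.581 -0.139] [-180.1   31.2]
tabR [ 0.64 -0.12] [-181.1  -31.3]
rl [ 0.553 -0.078] [-112.6   37.5]
fl [ 0.528 -0.002] [-32.3  35.9]
fr [0.591 0.019] [-34.  -30.9]
rr [ 0.618 -0.055] [-112.7  -31.5]
rock [ 0.499 -0.157] [-169.4  114.2]
sharp [0.427 0.046] [ 45.6 115.9]
drop [0.676 0.143] [  55.3 -151.2]
gateT [0.517 0.031] [ 1.5 35.4]
gateB [0.59  0.056] [  1.3 -41.9]
side px x1.5625 [[295.1434711  239.65995549]
 [294.86420027 311.28280524]
 [387.28105304 264.0573699 ]
 [349.91876766 389.04034495]]
```

```bash
cat > st.py <<'E'
from workcell import env;import numpy as np
from h import *
z=np.load('ch.npz');o,th=z['o'],float(z['th']);R=np.array([[np.cos(th),-np.sin(th)],[np.sin(th),np.cos(th)]])
def st():
    s=env.observe();p=s['tcp_pos'];e=s['ee_rot']
    print('t',round(s['clock'],2),'chute mm',np.round((p[:2]-o)@R*1000,1),'z',round(p[2]*1000,1),'toolx yaw err',round(np.degrees(np.arctan2(e[1,0],e[0,0])-th)+90,2),'tilt',np.round(e[:2,2]*57.3,2),'F chute',np.round(s['ft_force'][:2]@R,1),round(s['ft_force'][2],1),'w',s['grip_width'])
if __name__=='__main__':st()
E
python3 -m jog '[[[0,0,5.87,0,0,0,0],[0,0,5.87,0,0,0,0],[0,0,5.87,0,0,0,0],[0,0,5.87,0,0,0,0],[0,0,5.87,0,0,0,0],[0,0,5.87,0,0,0,0],[0,0,5.87,0,0,0,0],[0,0,5.87,0,0,0,0]]]'; python3 st.py
python3 -m jog '[[[0,0,0,5,35,0,0],[0,0,0,5,35,0,0],[0,0,0,5,35,0,0],[0,0,0,5,35,0,0],[0,0,0,5,35,0,0],[0,0,0,5,35,0,0],[0,0,0,5,35,0,0],[0,0,0,5,35,0,0]]]'; python3 st.py
```

```text
clock: 0.95
tcp_pos: [0.2725, 0.6173, 0.2223]
ee_rot: [[0.946, 0.325, -0.0], [0.325, -0.946, -0.001], [-0.001, 0.001, -1.0]]
ft_force: [-0.8, -0.4, -1.4]
grip_width: 0.0876
t 0.95 chute mm [636.   73.2] z 222.3 toolx yaw err -0.26 tilt [-0.02 -0.04] F chute [-0.1  0.8] -1.4 w 0.0876058047478538
clock: 1.75
tcp_pos: [0.4029, 0.3648, 0.2225]
ee_rot: [[0.944, 0.329, -0.0], [0.329, -0.944, -0.0], [-0.0, 0.0, -1.0]]
ft_force: [1.2, 0.5, 0.3]
grip_width: 0.0878
t 1.75 chute mm [354.7  33.2] z 222.5 toolx yaw err -0.02 tilt [-0.01 -0.01] F chute [ 0.1 -1.3] 0.3 w 0.08778901797976318
```

```bash
python3 -m jog '[[[0,0,0,5,35,0,0],[0,0,0,5,35,0,0],[0,0,0,5,35,0,0],[0,0,0,5,35,0,0],[0,0,0,5,35,0,0],[0,0,0,5,35,0,0],[0,0,0,5,35,0,0],[0,0,0,5,35,0,0]]]'>/dev/null; python3 st.py
python3 -m jog '[[[0,0,0,5,35,0,0],[0,0,0,5,35,0,0],[0,0,0,5,35,0,0],[0,0,0,5,35,0,0],[0,0,0,5,35,10,0],[0,0,0,5,35,15,0],[0,0,0,5,35,15,0],[0,0,0,2,36,20,0]]]'>/dev/null; python3 st.py
python3 - <<'E'
from workcell import env;import cv2,pickle
d={n:env.read_camera(n) for n in('scene','side','wrist')};pickle.dump(d,open('c1.pkl','wb'))
cv2.imwrite('pics/c1.png',cv2.resize(d['wrist']['img'][:,:,::-1],(800,600)))
E
python3 st.py
```

```text
t 2.55 chute mm [74.9 -6.7] z 222.6 toolx yaw err -0.01 tilt [-0.01  0.01] F chute [ 0.  -0.7] 0.4 w 0.08762231581981561
t 3.35 chute mm [-205.9  -44.6] z 162.3 toolx yaw err 0.04 tilt [0.06 0.02] F chute [ 0.6 -0.7] 0.6 w 0.08769998464307056
t 3.5 chute mm [-207.3  -41.6] z 160.7 toolx yaw err -0.27 tilt [-0.2  -0.08] F chute [ 0.4 -0.2] -0.8 w 0.08759892350722537
```

View pics/c1.png

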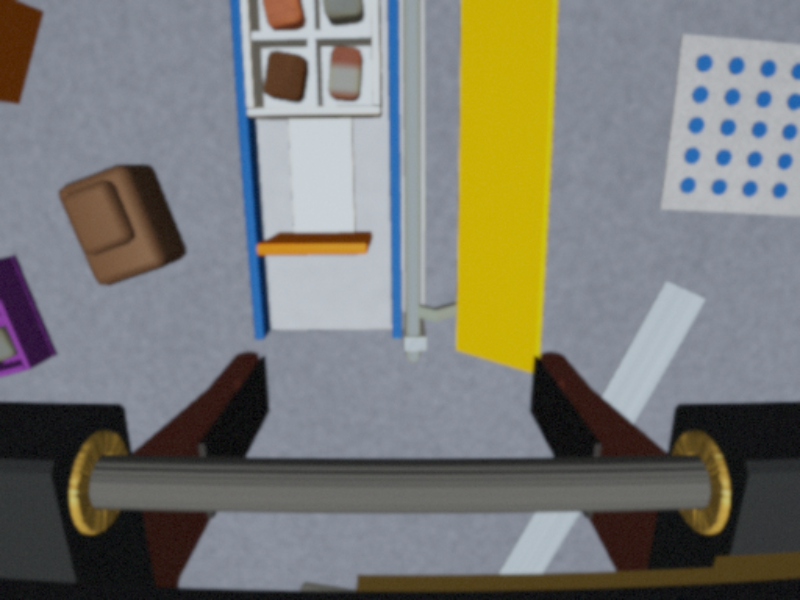

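Wrist view: the tab's top edge runs (258,247)-(368,250), the paddle's rear corners are at (457,350) and (533,373), and the left rail's end is at (262,338). I'll cross-check these in chute coordinates.

Run:
```python
import pickle
from st import *
c=pickle.load(open('c1.pkl','rb'))['wrist']
for n,u,v,z in [('tabL rear top',258,255,58),('tabR rear top',368,252,58),('tabL front top',258,244,58),('pad out rear',533,373,87),('pad in rear',457,350,52),('railL out end',256,338,25),('railR out',403,337,25),('post',415,344,58),('tray rr',380,115,34),('tray rl',246,115,34)]:
    p=ray(c,(u/1.5625,v/1.5625),z/1000);print(n,np.round((p[:2]-o)@R*1000,1))
```

```text
tabL rear top [-184.7   32.9]
tabR rear top [-183.7  -22.9]
tabL front top [-179.1   32.5]
pad out rear [-237.6 -102.2]
pad in rear [-238.3  -69.4]
railL out end [-239.9   47. ]
railR out [-239.7  -40.3]
post [-232.6  -46.5]
tray rr [-115.9  -29. ]
tray rl [-114.8   40.8]
```

```bash
python3 -m jog '[[[0,0,0,0,0,10,0],[0,0,0,0,0,10,0],[0,0,0,0,0,10,0],[0,0,0,0,0,10,0],[0,0,0,0,0,10,0],[0,0,0,0,0,10,0],[0,0,0,0,0,5,0],[0,0,0,0,0,5,0]]]'>/dev/null; python3 st.py
python3 -m jog '[[[0,0,0,0,0,5,0],[0,0,0,0,0,5,0],[0,0,0,0,0,5,0],[0,0,0,0,0,5,0],[0,0,0,0,0,5,0],[0,0,0,0,0,5,0],[0,0,0,0,0,3,0],[0,0,0,0,0,3,0]]]'>/dev/null; python3 st.py
```

```text
t 4.3 chute mm [-204.9  -43.7] z 92.1 toolx yaw err -0.02 tilt [-0.01 -0.  ] F chute [0.4 0.7] -0.1 w 0.0878584297996809
t 5.1 chute mm [-204.9  -44. ] z 56.6 toolx yaw err -0.02 tilt [0.03 0.  ] F chute [-0.4 -0.4] 2.9 w 0.08777683901279423
```

```bash
python3 -m jog '[[[0,0,0,0,0,3,0],[0,0,0,0,0,3,0],[0,0,0,0,0,3,0],[0,0,0,0,0,3,0],[0,0,0,0,0,3,0],[0,0,0,0,0,2,0],[0,0,0,0,0,2,0],[0,0,0,0,0,0,0]]]'>/dev/null; python3 st.py
python3 - <<'E'
from workcell import env;import cv2,pickle,numpy as np
d={n:env.read_camera(n) for n in('scene','side')};pickle.dump(d,open('c2.pkl','wb'))
a=d['scene']['img'][145:305,155:355,::-1];b=d['side']['img'][130:290,170:320,::-1]
cv2.imwrite('pics/d1.png',cv2.resize(np.hstack([a,b]),(787,360),interpolation=cv2.INTER_CUBIC))
E
python3 st.py
```

```text
t 5.9 chute mm [-204.9  -42.9] z 37.3 toolx yaw err -0.05 tilt [-0.08 -0.01] F chute [0.3 5. ] 4.7 w 0.08769313054074986
t 6.0 chute mm [-204.9  -43.4] z 37.6 toolx yaw err -0.04 tilt [-0.03 -0.  ] F chute [-0.7  3.3] 3.9 w 0.08778534880343726
```

View pics/d1.png

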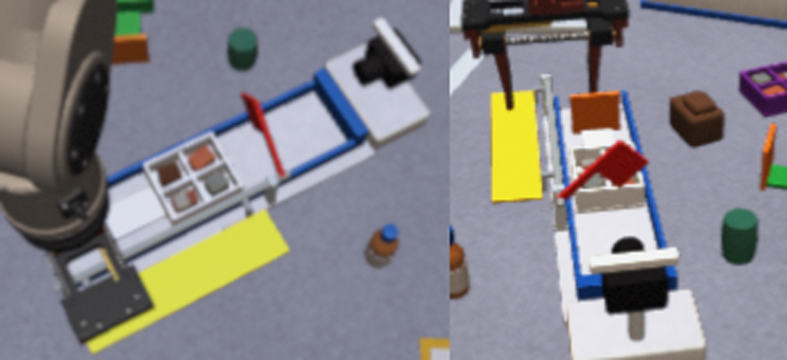

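Picture: the paddle is nearly level, the gate is raised about 45°, the left finger is on the paddle at (508,105), and the right finger is behind the tab at (596,92). I'll press slightly more onto the stop.

```bash
python3 -m jog '[[[0,0,0,0,0,1,0],[0,0,0,0,0,1,0],[0,0,0,0,0,0,0],[0,0,0,0,0,0,0],[0,0,0,0,0,0,0],[0,0,0,0,0,0,0],[0,0,0,0,0,0,0],[0,0,0,0,0,0,0]]]'>/dev/null; python3 st.py
```

```text
t 6.8 chute mm [-205.   -43.8] z 36.2 toolx yaw err -0.02 tilt [0.02 0.  ] F chute [1.1 4.7] 7.7 w 0.08778592328043579
```

```bash
python3 -m jog '[[[0,0,0,0,-2,0.5,0],[0,0,0,0,-2,0,0],[0,0,0,0,-2,0,0],[0,0,0,0,-2,0,0],[0,0,0,0,-2,0,0],[0,0,0,0,-2,0,0],[0,0,0,0,-2,0,0],[0,0,0,0,-2,0,0]]]'>/dev/null; python3 st.py
python3 -m jog '[[[0,0,0,0,-3,0,0],[0,0,0,0,-3,0,0],[0,0,0,0,-3,0,0],[0,0,0,0,-3,0,0],[0,0,0,0,-3,0,0],[0,0,0,0,-3,0,0],[0,0,0,0,-3,0,0],[0,0,0,0,-3,0,0]]]'>/dev/null; python3 st.py
python3 - <<'E'
from workcell import env;import cv2,pickle,numpy as np
d={n:env.read_camera(n) for n in('scene','side')};pickle.dump(d,open('c3.pkl','wb'))
a=d['scene']['img'][145:305,155:355,::-1];b=d['side']['img'][130:290,170:320,::-1]
cv2.imwrite('pics/e1.png',cv2.resize(np.hstack([a,b]),(787,360),interpolation=cv2.INTER_CUBIC))
E
```

```text
t 7.6 chute mm [-190.4  -45.2] z 36.1 toolx yaw err -0.05 tilt [ 0.24 -0.1 ] F chute [-4.7 -1. ] 5.7 w 0.08786688936402301
t 8.4 chute mm [-166.5  -45.1] z 36.1 toolx yaw err -0.06 tilt [ 0.24 -0.1 ] F chute [-6.  -0.8] 6.2 w 0.08793592975462608
```

View pics/e1.png

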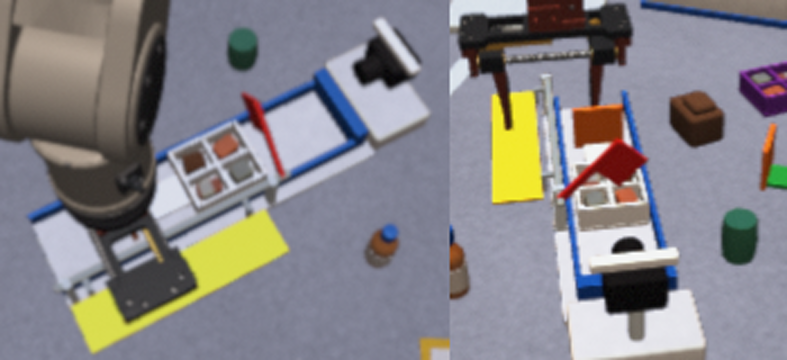

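The gate is still fully up at (615,165) and the tray is moving straight, its front edge nearing the gate. I'll keep going.

```bash
for k in 1; do python3 -m jog '[[[0,0,0,0,-3,0,0],[0,0,0,0,-3,0,0],[0,0,0,0,-3,0,0],[0,0,0,0,-3,0,0],[0,0,0,0,-3,0,0],[0,0,0,0,-3,0,0],[0,0,0,0,-3,0,0],[0,0,0,0,-3,0,0]]]'>/dev/null; python3 st.py; done
python3 -m jog '[[[0,0,0,0,-3,0,0],[0,0,0,0,-3,0,0],[0,0,0,0,-3,0,0],[0,0,0,0,-3,0,0],[0,0,0,0,-3,0,0],[0,0,0,0,-3,0,0],[0,0,0,0,-3,0,0],[0,0,0,0,-3,0,0]]]'>/dev/null; python3 st.py
python3 -m jog '[[[0,0,0,0,-3,0,0],[0,0,0,0,-3,0,0],[0,0,0,0,-3,0,0],[0,0,0,0,-3,0,0],[0,0,0,0,-3,0,0],[0,0,0,0,-3,0,0],[0,0,0,0,-3,0,0],[0,0,0,0,-3,0,0]]]'>/dev/null; python3 st.py
```

```text
t 9.3 chute mm [-142.6  -45.1] z 36.1 toolx yaw err -0.07 tilt [ 0.24 -0.1 ] F chute [-5.3 -1.5] 5.8 w 0.08766600833334807
t 10.1 chute mm [-118.6  -45.2] z 36.1 toolx yaw err -0.08 tilt [ 0.25 -0.09] F chute [-6.1 -1.1] 5.3 w 0.08796159857853762
t 10.9 chute mm [-94.6 -45.2] z 36.1 toolx yaw err -0.08 tilt [ 0.24 -0.09] F chute [-6.5 -1.2] 6.6 w 0.0880457206258541
```

```bash
python3 -m jog '[[[0,0,0,0,-3,0,0],[0,0,0,0,-3,0,0],[0,0,0,0,-3,0,0],[0,0,0,0,-2,0,0],[0,0,0,0,-2,0,0],[0,0,0,0,-2,0,0],[0,0,0,0,-2,0,0],[0,0,0,0,-2,0,0]]]'>/dev/null; python3 st.py
python3 -m jog '[[[0,0,0,0,-1,0,0],[0,0,0,0,-1,0,0],[0,0,0,0,-1,0,0],[0,0,0,0,-1,0,0],[0,0,0,0,-1,0,0],[0,0,0,0,-1,0,0],[0,0,0,0,0,0,0],[0,0,0,0,0,0,0]]]'>/dev/null; python3 st.py
```

```text
t 11.7 chute mm [-75.7 -45.2] z 36.1 toolx yaw err -0.08 tilt [ 0.24 -0.09] F chute [-6.  -0.6] 6.2 w 0.08764523047123117
t 12.5 chute mm [-69.6 -45.2] z 36.1 toolx yaw err -0.08 tilt [ 0.24 -0.07] F chute [-5.7  0.1] 6.5 w 0.08795043407038666
```

```bash
python3 -m jog '[[[0,0,0,0,-1,0,0],[0,0,0,0,-1,0,0],[0,0,0,0,-1,0,0],[0,0,0,0,0,0,0],[0,0,0,0,0,0,0],[0,0,0,0,0,0,0],[0,0,0,0,0,0,0],[0,0,0,0,0,0,0]]]'>/dev/null; python3 st.py
python3 - <<'E'
from workcell import env;import cv2,pickle,numpy as np
d={n:env.read_camera(n) for n in('scene','side')};pickle.dump(d,open('c4.pkl','wb'))
a=d['scene']['img'][145:305,155:355,::-1];b=d['side']['img'][130:290,170:320,::-1]
cv2.imwrite('pics/f1.png',cv2.resize(np.hstack([a,b]),(787,360),interpolation=cv2.INTER_CUBIC))
E
```

```text
t 13.3 chute mm [-66.6 -45.2] z 36.1 toolx yaw err -0.09 tilt [ 0.24 -0.07] F chute [-5.8 -0.1] 7.1 w 0.08772963566516953
```

View pics/f1.png

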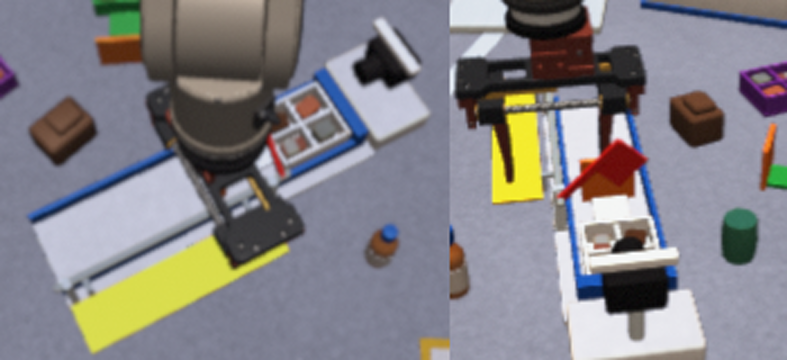

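The tray's front is within a few mm of the stop (scene 345,125) and the gate is still up. I'll creep forward until the force rises.

```bash
python3 -m jog '[[[0,0,0,0,-1,0,0],[0,0,0,0,-1,0,0],[0,0,0,0,0,0,0],[0,0,0,0,0,0,0],[0,0,0,0,0,0,0],[0,0,0,0,0,0,0],[0,0,0,0,0,0,0],[0,0,0,0,0,0,0]]]'>/dev/null; python3 st.py
```

```text
t 14.2 chute mm [-65.9 -45.3] z 36.2 toolx yaw err -0.06 tilt [ 0.29 -0.17] F chute [-8.5 -0.5] 5.8 w 0.0878964206794537
```

```bash
python3 -m jog '[[[0,0,0,0,-1,0,0],[0,0,0,0,-1,0,0],[0,0,0,0,0,0,0],[0,0,0,0,0,0,0],[0,0,0,0,0,0,0],[0,0,0,0,0,0,0],[0,0,0,0,0,0,0],[0,0,0,0,0,0,0]]]'>/dev/null; python3 st.py
```

```text
t 15.0 chute mm [-65.9 -45.4] z 36.4 toolx yaw err -0.08 tilt [ 0.39 -0.29] F chute [-13.7  -1.5] 4.7 w 0.08797919301813195
```

Home: the force rose while the position held. I'll back off the tab, then lift slowly so that the gate closes gently.

```bash
python3 -m jog '[[[0,0,0,0,2,0,0],[0,0,0,0,2,0,0],[0,0,0,0,3,0,0],[0,0,0,0,3,0,0],[0,0,0,0,4,0,0],[0,0,0,0,4,0,0],[0,0,0,0,2,0,0],[0,0,0,0,0,0,0]]]'>/dev/null; python3 st.py
python3 -m jog '[[[0,0,0,0,0,-4,0],[0,0,0,0,0,-6,0],[0,0,0,0,0,-6,0],[0,0,0,0,0,-6,0],[0,0,0,0,0,-6,0],[0,0,0,0,0,-6,0],[0,0,0,0,0,-8,0],[0,0,0,0,0,-8,0]]]'>/dev/null; python3 st.py
python3 -m jog '[[[0,0,0,0,0,-10,0],[0,0,0,0,0,-15,0],[0,0,0,0,0,-20,0],[0,0,0,0,0,-20,0],[0,0,0,0,10,-20,0],[0,0,0,0,25,-20,0],[0,0,0,0,25,-10,0],[0,0,0,0,25,0,0]]]'>/dev/null; python3 st.py
python3 -m jog '[[[0,0,0,0,25,0,0],[0,0,0,0,25,0,0],[0,0,0,0,25,0,0],[0,0,0,0,25,0,0],[0,0,0,0,25,0,0],[0,0,0,0,0,0,0],[0,0,0,0,0,0,0],[0,0,0,0,0,0,0]]]'>/dev/null; python3 st.py
python3 - <<'E'
from workcell import env;import cv2,pickle,numpy as np
d={n:env.read_camera(n) for n in('scene','side')};pickle.dump(d,open('c5.pkl','wb'))
a=d['scene']['img'][145:305,155:355,::-1];b=d['side']['img'][130:290,170:320,::-1]
cv2.imwrite('pics/g1.png',cv2.resize(np.hstack([a,b]),(787,360),interpolation=cv2.INTER_CUBIC))
E
```

```text
t 15.8 chute mm [-76.1 -46.1] z 35.9 toolx yaw err 0.24 tilt [0.02 0.32] F chute [ 7.4 -0.2] 12.8 w 0.08762412487004213
t 16.6 chute mm [-81.2 -43.9] z 85.7 toolx yaw err -0.05 tilt [ 0.03 -0.02] F chute [ 0.3 -0.8] 0.0 w 0.08802889004284387
t 17.4 chute mm [-167.4  -45. ] z 203.6 toolx yaw err 0.0 tilt [ 0.28 -0.01] F chute [ 0.4 -0.9] 0.7 w 0.08757168486626644
t 18.2 chute mm [-289.4  -44.4] z 200.5 toolx yaw err 0.06 tilt [0.02 0.06] F chute [-0.3 -0.1] 0.2 w 0.08799383529192063
```

View pics/g1.png

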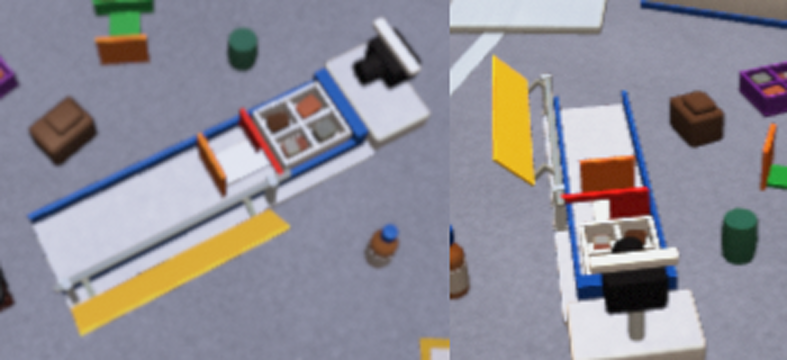

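The gate is shut across the chute behind the tray body (scene 262,140), the tray is against the stop and the arm is clear. One numeric check, then I'll hand in.

Run:
```python
import pickle
from st import *
c=pickle.load(open('c5.pkl','rb'))['scene'];k=350/787*1
s=160/360
for n,u,v,z in [('tabL',198,136,58),('tabR',222,189,58),('fl',320,80,34),('fr',352,130,34),('rl',252,105,34),('rr',283,166,34),('gateL',242,112,56)]:
    p=ray(c,(155+u*s-.3,145+v*s-.3),z/1000);print(n,np.round((p[:2]-o)@R*1000,1))
print(env.finish_job())
```

```text
tabL [-53.4  28.8]
tabR [-59.1 -33.6]
fl [99.  38.5]
fr [ 97.3 -29.3]
rl [19.  45.8]
rr [ 12.6 -31.3]
gateL [-0.6 33.2]
the job is handed in; nothing more can be done
None
```

The tray was pushed home against the end stop with the gate held up throughout. The gate has dropped shut behind it, and I handed the job in at about 18 s of the 48 s allowed. The hand-in gives no verdict, so the results below are my own readings.

**What I did:** With the gripper fully open, one finger pressed the yellow paddle down with about 6 N. The other finger pushed the orange tab about 128 mm along the chute. I then backed off the tab, lifted slowly so the gate could close, and moved clear.

**Tray home:** The pushing force rose from 6 to 14 N while the position held. In the last picture the tab's rear face measures at about chute x = -53 to -59 mm (home is -55). The tray's front edge measures at 97 to 99 mm (the stop is at 95). Both are hand-picked, with a few mm of error.

**Gate and bystanders:** The gate looks shut behind the tray body, and I saw no gate-to-tray contact. The dropper, sharpener and rock look unmoved. The wrist force read near zero at the end.

**Disagreement:** The scene and wrist cameras differed by about 3 to 5 mm in the chute's sideways position. That was within the margin for both fingers, so I left it uncorrected.

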